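Restock the reagent drawer beside the microscope

ROBOT

A 7-joint arm with a two-finger parallel gripper is mounted at the origin on the work surface. World frame = base frame: x ahead of the robot, y to its left, z up, the work surface at z = 0. Lengths are in m, angles in rad, forces in N, time in s.
With the tool pointing down it reaches from about 0.425 to 0.875 m from the base axis. Payload 4.7 kg.
Tool frame: the origin (TCP) lies midway between the tips of the shut fingers; the grasp point (between the pads) lies 19 mm behind it (arm.hold_point_z is the distance from the TCP to the grasp point, in m); z points along the fingers, y is the line along which they close (so a half turn about z gives the same grasp; the last joint's range is limited). The gripper opens to 85 mm and grips with 20 to 120 N. Pads are 22 mm wide; open, the fingers measure 114 mm over their backs; the gripper's body (76 mm by 85 mm) begins 54 mm behind the grasp point. The pads swing forward as they close: fully open they stand 13 mm farther back than shut.
Start: joints at [-1.216, 0.321, -0.07, 1.45, 0.023, 1.371, -0.057], TCP at [0.217, 0.613, 0.231] pointing down, gripper open.
Joint ranges: [-2.86, 2.86], [-0.3, 2.09], [-1.38, 1.24], [0.06, 2.45], [-1.56, 4.7], [0.09, 2.05], [-2.69, 2.69]. Speed limits (rad/s): [2.57, 2.57, 3.14, 3.14, 3.14, 3.14, 3.14].

INTERFACE

Orientations are given as a unit quaternion [w, x, y, z].
In Python, from bench import arm gives the robot as it stands.
- The arm moves only by the shell command python3 -m jog 'ROWS'. ROWS is a JSON object of lists of equal length, an entry for each row: "hand": the gripper command: -1 is fully open, 1 is shut, values between are in proportion; "travel": the shift along the world's x, y, z in units of 400 mm (1.0 is 400 mm), a list of three; "dr": the turn, a rotation vector about the world's x, y, z in units of 180 degrees (1.0 is 180 degrees), a list of three. A call has 1 to 12 rows; each row is the pose to reach, as a shift and turn from the pose commanded when the call began, turning the shorter way round; what a row does not reach only later rows make up. A row lasts 1/10 s, in which the tool goes at most 50 mm and 8.59 degrees, less where a joint would pass 70% of its speed; a pose out of reach is approached as far as the arm can. A call with a number of a shift or a turn outside -1 to 1 is refused whole. A call with a gripper value outside its range is refused whole. The fingers move at their own pace and stop on an object; the grip force is fixed at half the most. Time passes only in rows, so rows that repeat a pose let the fingers close. It gives the time, the measured TCP pose, the force, the opening and the grip force at its end, in the units of the state.
- arm.get_obs(): the state, without advancing time (a new reading comes with each control period).
- arm.capture(name): name is "scene" or "top" or "wrist"; returns a dict with "color" (384x512x3 uint8, blue, green, red), "range_z" (384x512 float32, m along the optical axis (not along the pixel's ray), 0 where there is no reading), "mtx" (3x3 intrinsics, pixels), "rvec" (rotation vector, rad) and "tvec" (3), from world to camera coordinates, as OpenCV has them; the wrist camera has in their place "T_tool_cam" (4x4, takes a point from camera to tool coordinates, whose origin is the TCP and whose axes are the flange's). Camera axes: x right, y down, z forward; pixel columns grow to the right and rows downward; lengths in m; the calibration is good to about 2 mm. The wrist camera is an equidistant fisheye: a pixel r from the principal point sees the ray r / f radians off the axis. A picture is of the moment at which its call begins: read the wrist's pose just before it.
- arm.close_job(): hands the job in; it is judged then, once.
The state is a dict: "time": time; "joints": joint angles; "joint_vel": joint speeds; "effort": joint torques, N m; "tool_pos": TCP position; "eef_rot": TCP orientation; "wrist_force": force on the tool from outside, world axes, zero at the start; "torque": the same for the moment, N m; "opening": finger opening in m; "gripper_force": force on a finger pad.
Only numpy, scipy, OpenCV 4.12 (cv2) and the standard library are available. Lean on these libraries where they do the work, as an engineer would, in place of code of your own. Each camera call takes 0.05 s, during which the arm holds its last target. There are 200 camera calls.

TASK

First clear whatever slide boxes stand in front of the bench drawer onto the black rubber mat, laying them flat and well within it, and only then pull the drawer wide open. Lift each white jar to feel whether it is full or empty: stand every full jar upright in the drawer and every empty one upright in the steel tray, then push the drawer fully shut. Leave the beaker, the wash bottle and the dishes where they are.

Things in the scene. Friction and masses are not known exactly. Their poses are not given: they have to be found in the camera images.
- drawer (a joint): how far the drawer is pulled out, m: 0 shut, 0.17 at its stop. It slides along the cabinet's -x, stiff with about 1.5 N of friction, and stays where it is left
- drawer_handle (a point): middle of the drawer's handle, a steel bar along the drawer's y, 100 mm long and about 10 mm thick, its centre line 35 mm in front (-x) of the drawer's blue front panel, 68 mm above the bench; moves with the drawer. The panel is 236 mm wide and reaches from 5 to 97 mm above the bench
- drawer_in (a point): centre of the drawer's inner floor, 12 mm above the bench, moving with the drawer: x points into the cabinet, y along the front. The floor measures 160 mm (x) by 212 mm (y); side and back walls 5 mm thick, 45 mm high. The front panel's inner face is 81 mm in front (-x) of this point
- cabinet: grey bench cabinet, 220 mm deep (x), 240 mm wide (y), 100 mm high, fixed; holds one drawer, opening clears 82 mm above the drawer floor. Origin at the centre of its underside, its front plane is 110 mm towards -x
- mat: black rubber mat, fixed on the bench, 160 (x) x 220 (y) x 4 mm; origin at the centre of its underside
- tray: open steel tray for empties, fixed on the bench, 160 (x) x 220 (y) x 35 mm outside, walls and floor 4 mm; origin at the centre of its underside
- slidebox1_mid (a point): flat wooden microscope-slide box, 120 x 60 x 45 mm (long along its x, 60 mm wide along its y), about 180 g, lying in front of the drawer. This point is its centre, 22.5 mm above its underside. May be absent
- slidebox2_mid (a point): flat wooden microscope-slide box, 120 x 60 x 45 mm (long along its x, 60 mm wide along its y), about 180 g, lying in front of the drawer. This point is its centre, 22.5 mm above its underside. May be absent
- jar1_mid (a point): round opaque screw-top jar, white with a grey lid, 56 mm diameter, 62 mm tall, standing on the bench; all jars look alike, but a full one weighs about 300 g (250 to 360) and an empty one about 60 g (50 to 75), which only shows when it is lifted. This point is its centre, 31 mm above its underside; z is its axis. May be absent
- jar2_mid (a point): round opaque screw-top jar, white with a grey lid, 56 mm diameter, 62 mm tall, standing on the bench; all jars look alike, but a full one weighs about 300 g (250 to 360) and an empty one about 60 g (50 to 75), which only shows when it is lifted. This point is its centre, 31 mm above its underside; z is its axis. May be absent
- jar3_mid (a point): round opaque screw-top jar, white with a grey lid, 56 mm diameter, 62 mm tall, standing on the bench; all jars look alike, but a full one weighs about 300 g (250 to 360) and an empty one about 60 g (50 to 75), which only shows when it is lifted. This point is its centre, 31 mm above its underside; z is its axis. May be absent
- jar4_mid (a point): round opaque screw-top jar, white with a grey lid, 56 mm diameter, 62 mm tall, standing on the bench; all jars look alike, but a full one weighs about 300 g (250 to 360) and an empty one about 60 g (50 to 75), which only shows when it is lifted. This point is its centre, 31 mm above its underside; z is its axis. May be absent
- beaker: steel beaker, 72 mm across, 95 mm tall, a bystander to be left alone; origin at the centre of its underside
- wash_bottle: white bottle with a green cap, 60 mm across, 160 mm tall, a bystander to be left alone; origin at the centre of its underside
- dishes: stack of clear dishes, 90 mm across, 45 mm high, standing on top of the cabinet, a bystander to be left alone; origin at the centre of its underside

How it is judged:
On the way, in this order (a step that is already met when the one before it is completed fails the run):
1. every slide box lies flat on the rubber mat while the drawer is still shut (x of slidebox1_mid in the frame of mat between -0.06 and 0.06 m and y of slidebox1_mid in the frame of mat between -0.085 and 0.085 m and z of each of slidebox1_mid, slidebox2_mid in the frame of mat below 0.034 m and angle between each of slidebox1_mid, slidebox2_mid's own z axis and vertical below 0.15 rad and x of slidebox2_mid in the frame of mat between -0.06 and 0.06 m and y of slidebox2_mid in the frame of mat between -0.085 and 0.085 m and value of joint drawer below 0.02 m), for 0.2 s.
2. the drawer is pulled open by more than 130 mm (value of joint drawer above 0.13 m), for 0.2 s.
At the end, for the whole second after the job is handed in: Drawer shut within 8 mm; each full jar (rests with over 1.5 N) stands within 0.2 rad of upright in the drawer, each empty one likewise in the tray; each slide box lies within 0.15 rad of flat on the mat, its centre within 60 mm (x) and 85 mm (y) of the mat's centre; all at rest (value of joint drawer below 0.008 m and x of slidebox1_mid in the frame of mat between -0.06 and 0.06 m and y of slidebox1_mid in the frame of mat between -0.085 and 0.085 m and z of each of slidebox1_mid, slidebox2_mid in the frame of mat below 0.034 m and angle between each of slidebox1_mid, slidebox2_mid's own z axis and vertical below 0.15 rad and x of slidebox2_mid in the frame of mat between -0.06 and 0.06 m and y of slidebox2_mid in the frame of mat between -0.085 and 0.085 m and ((x of jar1_mid in the frame of drawer_in between -0.08 and 0.08 m and y of jar1_mid in the frame of drawer_in between -0.105 and 0.105 m and z of jar1_mid in the frame of drawer_in between 0.015 and 0.045 m and angle between jar1_mid's own z axis and vertical below 0.2 rad and contact force between jar1 and drawer above 1.5 N) or (x of jar1_mid in the frame of tray between -0.075 and 0.075 m and y of jar1_mid in the frame of tray between -0.105 and 0.105 m and z of jar1_mid in the frame of tray between 0.015 and 0.05 m and angle between jar1_mid's own z axis and vertical below 0.2 rad and contact force between jar1 and tray below 1.5 N)) and ((x of jar2_mid in the frame of drawer_in between -0.08 and 0.08 m and y of jar2_mid in the frame of drawer_in between -0.105 and 0.105 m and z of jar2_mid in the frame of drawer_in between 0.015 and 0.045 m and angle between jar2_mid's own z axis and vertical below 0.2 rad and contact force between jar2 and drawer above 1.5 N) or (x of jar2_mid in the frame of tray between -0.075 and 0.075 m and y of jar2_mid in the frame of tray between -0.105 and 0.105 m and z of jar2_mid in the frame of tray between 0.015 and 0.05 m and angle between jar2_mid's own z axis and vertical below 0.2 rad and contact force between jar2 and tray below 1.5 N)) and ((x of jar3_mid in the frame of drawer_in between -0.08 and 0.08 m and y of jar3_mid in the frame of drawer_in between -0.105 and 0.105 m and z of jar3_mid in the frame of drawer_in between 0.015 and 0.045 m and angle between jar3_mid's own z axis and vertical below 0.2 rad and contact force between jar3 and drawer above 1.5 N) or (x of jar3_mid in the frame of tray between -0.075 and 0.075 m and y of jar3_mid in the frame of tray between -0.105 and 0.105 m and z of jar3_mid in the frame of tray between 0.015 and 0.05 m and angle between jar3_mid's own z axis and vertical below 0.2 rad and contact force between jar3 and tray below 1.5 N)) and ((x of jar4_mid in the frame of drawer_in between -0.08 and 0.08 m and y of jar4_mid in the frame of drawer_in between -0.105 and 0.105 m and z of jar4_mid in the frame of drawer_in between 0.015 and 0.045 m and angle between jar4_mid's own z axis and vertical below 0.2 rad and contact force between jar4 and drawer above 1.5 N) or (x of jar4_mid in the frame of tray between -0.075 and 0.075 m and y of jar4_mid in the frame of tray between -0.105 and 0.105 m and z of jar4_mid in the frame of tray between 0.015 and 0.05 m and angle between jar4_mid's own z axis and vertical below 0.2 rad and contact force between jar4 and tray below 1.5 N)) and linear speed of each of jar1, jar2, jar3, jar4, slidebox1, slidebox2 below 0.02 m/s); the robot touches nothing.
It fails at once if the beaker is moved by more than 30 mm or tipped (distance of beaker from where it was at the start of the episode above 0.03 m or angle between beaker's own z axis and vertical above 0.4 rad).
It fails at once if the wash bottle is moved by more than 30 mm or tipped (distance of wash_bottle from where it was at the start of the episode above 0.03 m or angle between wash_bottle's own z axis and vertical above 0.4 rad).
It fails at once if the stack of dishes is moved by more than 30 mm or tipped (distance of dishes from where it was at the start of the episode above 0.03 m or angle between dishes's own z axis and vertical above 0.4 rad).
Of slidebox1, slidebox2 only 1 to 2 are there at a start; the rules pass over those that are not, and their reading is None.
Of jar1, jar2, jar3, jar4 only 3 to 4 are there at a start; the rules pass over those that are not, and their reading is None.
At some moment in a run one of slidebox1, slidebox2, jar1, jar2, jar3, jar4 may be knocked a few centimetres aside while the robot is not near it.
It also fails if it takes over 210 s, if anything falls off the work surface, if the arm or the gripper's body presses on something with over 40 N, if the wrist force passes 120 N, or if a joint passes its speed limit or range.

## Working session

There is one attempt and no reset: what is moved stays moved. The work goes in short steps, Python scripts to look and compute and a shell command to move; the robot and the scene stay as the last step left them, time stands still between calls to the robot, and variables do not carry over. Pictures are saved under pics/ and viewed, at most 14 in all, crops included, and the job is handed in when it is done.

```bash
ls; mkdir -p pics; cat > h.py <<'E'
import numpy as np, cv2
from bench import arm
from scipy.spatial.transform import Rotation as R
def snap(n,save=None):
    c=arm.capture(n)
    if save: cv2.imwrite(f'pics/{save}.png',c['color'])
    return c
def cloud(c):
    z=c['range_z'];K=c['mtx'];v,u=np.mgrid[:z.shape[0],:z.shape[1]]
    P=np.stack([(u-K[0,2])/K[0,0]*z,(v-K[1,2])/K[1,1]*z,z],-1)
    Rm=cv2.Rodrigues(np.array(c['rvec'],float))[0]
    W=(P-np.array(c['tvec']).ravel())@Rm
    W[z<=0]=np.nan
    return W
E
python3 - <<'E'
from h import *
for n in('scene','top'):
    c=snap(n,n+'1'); np.savez(n+'1',W=cloud(c),color=c['color'])
    W=cloud(c); print(n,np.nanmin(W,(0,1)),np.nanmax(W,(0,1)),np.linalg.norm(c['tvec']))
o=arm.get_obs();print(o['time'],o['tool_pos'],o['eef_rot'],o['wrist_force'],o['opening'])
a=cv2.imread('pics/scene1.png');b=cv2.imread('pics/top1.png')
cv2.imwrite('pics/topbig.png',cv2.resize(b,(800,600)))
E
```

```text
pics
scene [-1.59062156 -2.02492045 -0.76165823] [0.95879009 1.99521801 0.54515076] 1.5964477174132707
top [ 0.05180056 -1.28217535 -0.77257018] [1.6910706  1.32169767 0.34947074] 1.3257133569556052
0.1 [0.21713238 0.61215909 0.23034581] [-1.14662289e-04  1.69554614e-01  9.85520421e-01 -8.48735719e-04] [-0.78738067 -0.11669557 -0.86726011] 0.08581054336288836
```

View pics/topbig.png

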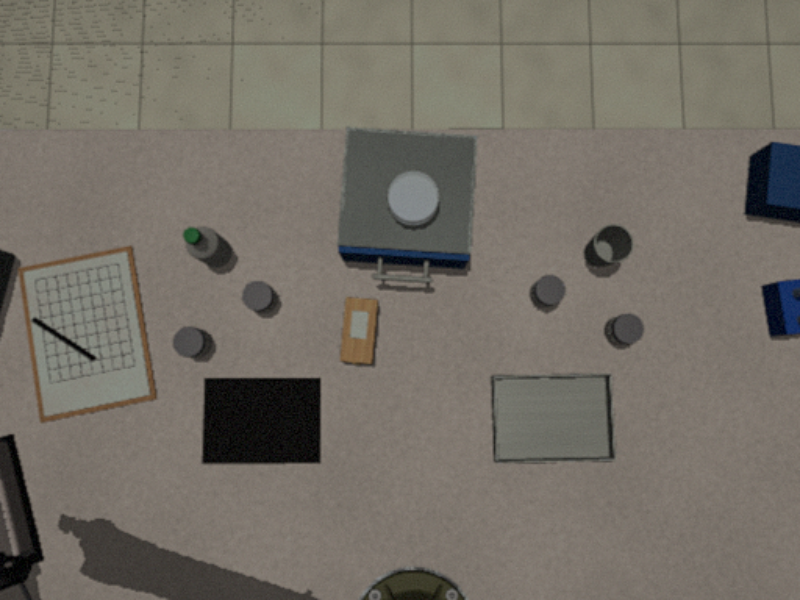

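View pics/scene1.png

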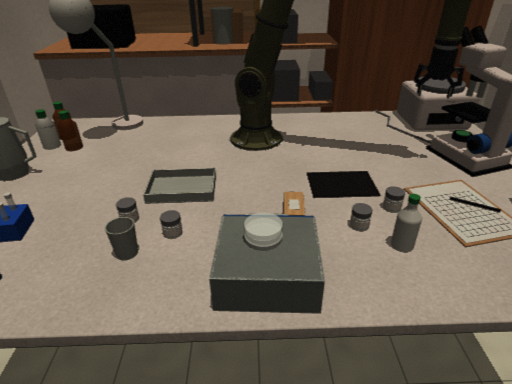

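The top view (800x600) shows a cabinet at the top centre with its handle at (403,280). One slide box is at (359,330), the mat at (262,420) and the tray at (552,418). There are four jars, at (258,297), (190,342), (548,291) and (626,329). The bottle is at (205,242) and the beaker at (610,245).

```bash
python3 - <<'E'
from h import *
d=np.load('top1.npz');W=d['W'];C=d['color'].astype(int)
def at(n,u,v,zlo,zhi,r=0.05):
    p=W[int(v*.64),int(u*.64)]
    m=(W[...,2]>zlo)&(W[...,2]<zhi)&(np.linalg.norm(W[...,:2]-p[:2],axis=-1)<r)
    Q=W[m]
    if len(Q)<5: print(n,p,len(Q));return
    c,(w,h),a=cv2.minAreaRect((Q[:,:2]*1000).astype(np.float32))
    print(n,'probe',p.round(3),'rect c',np.round(c,1),'wh',round(w),round(h),'ang',round(a,1),'z',np.median(Q[:,2]).round(4),len(Q))
for n,u,v in [('j1',258,297),('j2',190,342),('j3',548,291),('j4',626,329)]: at(n,u,v,.05,.075)
at('box',359,330,.035,.055,.09)
at('handle',403,280,.055,.09,.08)
at('cab',365,150,.09,.11,.4)
at('bottle',205,242,.02,.2,.06);at('beaker',610,245,.07,.12,.06);at('dishes',413,198,.12,.17,.07)
at('tray',552,378,.025,.045,.3)
m=(C.sum(-1)<30)&(abs(W[...,2]-.004)<.02)&(W[...,0]>.3)&(W[...,1]<.4)&(W[...,1]>0)
Q=W[m];print('mat',cv2.minAreaRect((Q[:,:2]*1000).astype(np.float32)),np.median(Q[:,2]))
for s in [(300,500),(450,350)]: print('bench',W[int(s[1]*.64),int(s[0]*.64)])
E
```

```text
j1 probe [0.607 0.282 0.062] rect c [610.2 285.8] wh 54 53 ang 88.5 z 0.062 305
j2 probe [0.527 0.405 0.061] rect c [525.7 408.3] wh 54 55 ang 67.5 z 0.0614 321
j3 probe [ 0.618 -0.248  0.06 ] rect c [ 619.9 -250.7] wh 55 54 ang 14.2 z 0.0612 301
j4 probe [ 0.548 -0.388  0.062] rect c [ 548.6 -393.4] wh 57 52 ang 89.8 z 0.061 311
box probe [0.548 0.1   0.049] rect c [547.5 101.4] wh 60 121 ang 85.2 z 0.0448 861
handle probe [0.637 0.019 0.074] rect c [656.1  17.7] wh 139 42 ang 86.5 z 0.0719 308
cab probe [0.872 0.087 0.097] rect c [792.5 146. ] wh 521 246 ang 89.5 z 0.0994 6097
bottle probe [0.698 0.363 0.125] rect c [698.1 374.7] wh 53 59 ang 47.9 z 0.1067 552
beaker probe [ 0.715 -0.381  0.014] rect c [ 698.9 -360.4] wh 70 69 ang 89.4 z 0.0879 211
dishes probe [0.772 0.    0.141] rect c [772.4   1.2] wh 88 88 ang 78.5 z 0.1444 856
tray probe [ 0.461 -0.266 -0.   ] rect c [ 499.7 -258.3] wh 413 338 ang 10.7 z 0.034 663
mat ((380.8235168457031, 283.6534729003906), (212.7313690185547, 151.299072265625), 89.85283660888672) 0.004204527136285953
bench [0.23360441 0.20924861 0.00047149]
bench [ 0.51186515 -0.07282291  0.00142531]
```

```bash
python3 - <<'E'
from h import *
d=np.load('top1.npz');W=d['W'];C=d['color'].astype(int)
X,Y,Z=W[...,0],W[...,1],W[...,2]
def rect(n,m,k=True):
    Q=(W[m][:,:2]*1000).astype(np.float32); r=cv2.minAreaRect(Q); print(n,np.round(r[0],1),np.round(r[1],1),round(r[2],1),len(Q),np.round(cv2.boxPoints(r)).tolist() if k else '')
rect('cab',(Z>.085)&(Z<.107)&(X>.66)&(abs(Y)<.2))
rect('panel',(Z>.08)&(Z<.099)&(X>.6)&(abs(Y)<.2)&(C[...,0]>C[...,2]*2))
rect('bar',(Z>.06)&(Z<.085)&(X>.6)&(X<.648)&(abs(Y-.017)<.08))
rect('tray',(Z>.02)&(Z<.05)&(X>.25)&(X<.52)&(Y<-.1)&(Y>-.42))
rect('box',(Z>.035)&(Z<.055)&(X>.47)&(X<.62)&(abs(Y-.1)<.06))
import bench;print([a for a in dir(arm) if a[0]!='_'],arm.hold_point_z, R.from_quat(np.roll(arm.get_obs()['eef_rot'],-1)).as_matrix().round(3))
E
```

```text
cab [791.4  10.6] [240.3 234.6] 86.1 5967 [[666.0, -101.0], [900.0, -117.0], [917.0, 122.0], [683.0, 138.0]]
panel [681.3  16.7] [230.5  12.8] 86.2 356 [[667.0, -98.0], [680.0, -99.0], [695.0, 131.0], [683.0, 132.0]]
bar [640.8  20.8] [105.9  12.7] 88.8 142 [[633.0, -32.0], [646.0, -32.0], [648.0, 74.0], [636.0, 74.0]]
tray [ 385.3 -258.9] [160.5 221.3] 1.0 521 [[303.0, -150.0], [307.0, -371.0], [467.0, -368.0], [464.0, -147.0]]
box [547.5 101.4] [ 60.1 121. ] 85.2 861 [[485.0, 76.0], [605.0, 66.0], [610.0, 126.0], [490.0, 136.0]]
['MotionError', 'capture', 'close_job', 'get_obs', 'hold_point_z'] 0.0187 [[-0.943  0.334 -0.001]
 [ 0.334  0.943 -0.002]
 [-0.    -0.002 -1.   ]]
```

```bash
python3 -m jog '{"hand":[-1,-1,-1,-1,-1,-1,-1,-1,-1,-1,-1,-1],"travel":[[0.825,-1,0],[0.825,-1,0],[0.825,-1,0],[0.825,-1,0],[0.825,-1,0],[0.825,-1,0],[0.825,-1,0],[0.825,-1,0],[0.825,-1,0],[0.825,-1,0],[0.825,-1,0],[0.825,-1,0]],"dr":[[0,0,0.082],[0,0,0.082],[0,0,0.082],[0,0,0.082],[0,0,0.082],[0,0,0.082],[0,0,0.082],[0,0,0.082],[0,0,0.082],[0,0,0.082],[0,0,0.082],[0,0,0.082]]}'
```

```text
time: 1.3
tool_pos: [0.5493, 0.208, 0.2308]
eef_rot: [0.0, 0.045, 0.999, -0.001]
wrist_force: [0.2, 0.3, 1.5]
opening: 0.0855
gripper_force: 0.0
```

```bash
python3 -m jog '{"hand":[-1,-1,-1,-1,-1,-1],"travel":[[0,-0.266,-0.2],[0,-0.266,-0.2],[0,-0.266,-0.2],[0,-0.266,-0.2],[0,-0.266,-0.2],[0,-0.266,-0.2]],"dr":[[0,0,0],[0,0,0],[0,0,0],[0,0,0],[0,0,0],[0,0,0]]}'; python3 - <<'E'
from h import *
for i in range(3): c=snap('top');print(arm.get_obs()['tool_pos'])
c=snap('wrist','w1')
E
```

```text
time: 1.9
tool_pos: [0.5474, 0.109, 0.1521]
eef_rot: [0.001, 0.04, 0.999, 0.001]
wrist_force: [-0.1, 0.6, 0.1]
opening: 0.0854
gripper_force: 0.0
[0.54761148 0.10888941 0.15231091]
[0.54764144 0.10860175 0.152287  ]
[0.54765677 0.1081991  0.15218257]
```

View pics/w1.png

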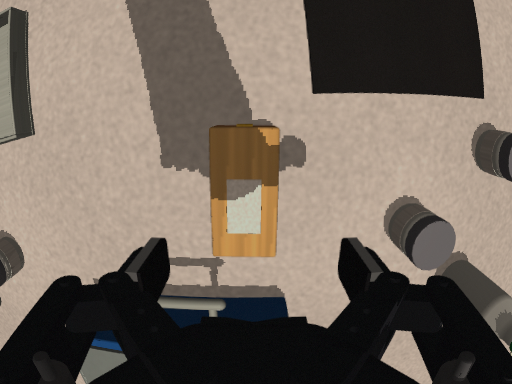

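The wrist view shows the box at (244,190), slightly left of the centre between the fingers (253). That agrees with the 7 mm correction in y still to make.

```bash
python3 -m jog '{"hand":[-1,-1,-1,-1,-1,-1,1,1,1,1,1,1],"travel":[[0,-0.018,-0.1],[0,-0.018,-0.2],[0,-0.018,-0.3],[0,-0.018,-0.352],[0,-0.018,-0.352],[0,-0.018,-0.352],[0,-0.018,-0.352],[0,-0.018,-0.352],[0,-0.018,-0.352],[0,-0.018,-0.352],[0,-0.018,-0.352],[0,-0.018,-0.352]],"dr":[[0,0,0],[0,0,0],[0,0,0],[0,0,0],[0,0,0],[0,0,0],[0,0,0],[0,0,0],[0,0,0],[0,0,0],[0,0,0],[0,0,0]]}'
```

```text
time: 3.3
tool_pos: [0.5491, 0.0996, 0.0127]
eef_rot: [0.002, 0.042, 0.999, 0.001]
wrist_force: [0.0, 0.5, 6.4]
opening: 0.0589
gripper_force: 66.4
```

```bash
python3 -m jog '{"hand":[1,1,1,1,1,1,1,1,1,1,1,1],"travel":[[0,0,0.12],[0,0,0.2],[-0.1,0.12,0.2],[-0.2,0.24,0.2],[-0.3,0.36,0.2],[-0.385,0.463,0.2],[-0.385,0.463,0.2],[-0.385,0.463,0.2],[-0.385,0.463,0.1],[-0.385,0.463,0.025],[-0.385,0.463,0.015],[-0.385,0.463,0.015]],"dr":[[0,0,0],[0,0,0],[0,0,0],[0,0,0],[0,0,0],[0,0,0],[0,0,0],[0,0,0],[0,0,0],[0,0,0],[0,0,0],[0,0,0]]}'
```

```text
time: 4.5
tool_pos: [0.3934, 0.2838, 0.0165]
eef_rot: [-0.0, 0.042, 0.999, -0.0]
wrist_force: [-0.5, -0.0, -2.3]
opening: 0.0591
gripper_force: 67.7
```

```bash
python3 -m jog '{"hand":[1,-1,-1,-1,-1,-1,-1,-1,-1,-1,-1,-1],"travel":[[0,0,0],[0,0,0],[0,0,0],[0,0,0],[0,0,0],[0,0,0.1],[0,0,0.2],[0,0,0.3],[0,0,0.42],[0,0,0.42],[0,0,0.42],[0,0,0.42]],"dr":[[0,0,0],[0,0,0],[0,0,0],[0,0,0],[0,0,0],[0,0,0],[0,0,0],[0,0,0],[0,0,0],[0,0,0],[0,0,0],[0,0,0]]}'; python3 - <<'E'
from h import *
print(arm.get_obs()['tool_pos'])
c=snap('top');W=cloud(c);X,Y,Z=W[...,0],W[...,1],W[...,2]
c=snap('scene');V=cloud(c)
for N,W in(('top',W),('sc',V)):
    X,Y,Z=W[...,0],W[...,1],W[...,2]
    m=(Z>.042)&(Z<.056)&(abs(X-.39)<.1)&(abs(Y-.285)<.1)
    Q=W[m];print(N,len(Q), cv2.minAreaRect((Q[:,:2]*1000).astype(np.float32)) if len(Q) else '', np.median(Q[:,2]), Q[:,2].std())
E
```

```text
time: 5.7
tool_pos: [0.3926, 0.2837, 0.1834]
eef_rot: [-0.001, 0.042, 0.999, -0.001]
wrist_force: [-0.9, 0.6, -0.7]
opening: 0.0853
gripper_force: 0.0
[0.39261509 0.28370918 0.1834024 ]
top 625 ((392.75531005859375, 285.1070861816406), (61.26958465576172, 119.77295684814453), 84.5487289428711) 0.049136409192885616 0.002357667088527888
sc 377 ((398.54150390625, 281.92529296875), (59.44944763183594, 124.20623779296875), 85.08718872070312) 0.04984681434816718 0.0020147532596826645
```

```bash
python3 -m jog '{"hand":[1,1,1,1,1,1,1,1,1,1,1,1],"travel":[[0.668,-0.66,0],[0.668,-0.66,0],[0.668,-0.66,0],[0.668,-0.66,0],[0.668,-0.66,0],[0.668,-0.66,0],[0.668,-0.66,0],[0.668,-0.66,0],[0.668,-0.66,0],[0.668,-0.66,0],[0.668,-0.66,-0.15],[0.668,-0.66,-0.15]],"dr":[[0,0,0],[0,0,0],[0,0,0],[0,0,0],[0,0,0],[0,0,0],[0,0,0],[0,0,0],[0,0,0],[0,0,0],[0,0,0],[0,0,0]]}'
python3 - <<'E'
from h import *
snap('top');print(arm.get_obs()['tool_pos'])
c=snap('wrist','w2')
E
```

```text
time: 7.0
tool_pos: [0.656, 0.0227, 0.1191]
eef_rot: [-0.005, 0.04, 0.999, 0.0]
wrist_force: [-1.7, -0.3, -0.7]
opening: 0.0
gripper_force: 0.0
[0.65609233 0.02243162 0.11917581]
```

View pics/w2.png

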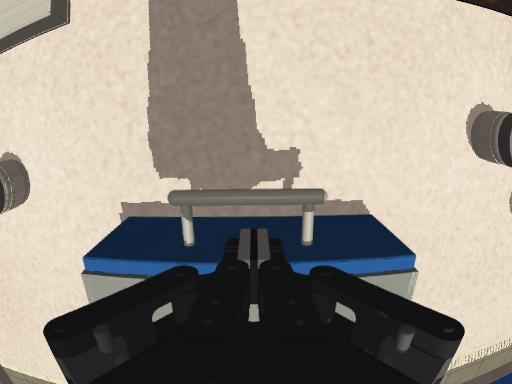

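The shut fingers at (254,240) sit between the handle posts at x=188 and x=307, behind the bar at row 196.

```bash
python3 -m jog '{"hand":[1,1,1,1,1,1,1],"travel":[[0.01,-0.005,0],[0.01,-0.005,0],[0.01,-0.005,-0.05],[0.01,-0.005,-0.1],[0.01,-0.005,-0.14],[0.01,-0.005,-0.17],[0.01,-0.005,-0.17]],"dr":[[0,0,0],[0,0,0],[0,0,0],[0,0,0],[0,0,0],[0,0,0],[0,0,0]]}'
```

```text
time: 7.8
tool_pos: [0.6635, 0.0183, 0.0551]
eef_rot: [-0.001, 0.042, 0.999, -0.0]
wrist_force: [-0.5, -0.8, -0.7]
opening: -0.0002
gripper_force: 0.0
```

```bash
python3 -m jog '{"hand":[1,1,1,1,1,1,1,1,1,1,1,1],"travel":[[-0.03,0.002,0],[-0.07,0.005,0],[-0.12,0.008,0],[-0.17,0.012,0],[-0.22,0.015,0],[-0.27,0.018,0],[-0.32,0.022,0],[-0.36,0.025,0],[-0.4,0.027,0],[-0.43,0.03,0],[-0.43,0.03,0],[-0.43,0.03,0]],"dr":[[0,0,0],[0,0,0],[0,0,0],[0,0,0],[0,0,0],[0,0,0],[0,0,0],[0,0,0],[0,0,0],[0,0,0],[0,0,0],[0,0,0]]}'
python3 - <<'E'
from h import *
c=snap('top','t2');W=cloud(c);C=c['color'].astype(int)
X,Y,Z=W[...,0],W[...,1],W[...,2]
def rect(n,m):
    Q=(W[m][:,:2]*1000).astype(np.float32)
    if len(Q)>4:
        r=cv2.minAreaRect(Q); print(n,np.round(r[0],1),np.round(r[1],1),round(r[2],1),len(Q),W[m][:,2].mean())
rect('panel',(Z>.08)&(Z<.099)&(X>.45)&(X<.6)&(abs(Y)<.2)&(C[...,0]>C[...,2]*1.6))
rect('floor',(Z>.002)&(Z<.02)&(X>.51)&(X<.7)&(abs(Y)<.13))
E
```

```text
time: 9.0
tool_pos: [0.493, 0.0304, 0.0571]
eef_rot: [0.0, 0.042, 0.999, 0.0]
wrist_force: [0.1, 0.2, 0.5]
opening: 0.0
gripper_force: 0.0
panel [511.7  28.2] [232.5  12. ] 85.9 127 0.0957313735252654
floor [6.056e+02 1.000e-01] [188.1 259.5] 0.0 3192 0.011328451678302659
```

View pics/t2.png

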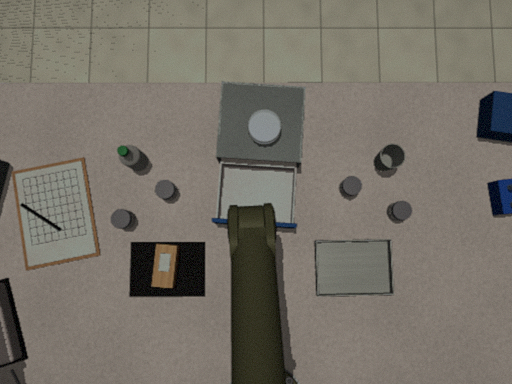

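The drawer stands fully open, about 170 mm. The box is on the mat at (165,266) and the jars have not moved.

```bash
python3 -m jog '{"hand":[1,1,1,-1,-1,-1,-1,-1,-1,-1,-1,-1],"travel":[[0.02,0,0],[0.02,0,0.12],[0.02,0,0.24],[0.02,0,0.3],[0.08,0.15,0.3],[0.16,0.3,0.3],[0.22,0.45,0.3],[0.292,0.64,0.3],[0.292,0.64,0.3],[0.292,0.64,0.3],[0.292,0.64,0.15],[0.292,0.64,0.15]],"dr":[[0,0,0],[0,0,0],[0,0,0],[0,0,0],[0,0,0],[0,0,0],[0,0,0],[0,0,0],[0,0,0],[0,0,0],[0,0,0],[0,0,0]]}'
python3 - <<'E'
from h import *
c=snap('top');W=cloud(c);X,Y,Z=W[...,0],W[...,1],W[...,2]
print(arm.get_obs()['tool_pos'])
for n,x,y in [('j2',.526,.408),('j3',.620,-.251),('j4',.5486,-.3934)]:
    m=(Z>.05)&(Z<.075)&(np.hypot(X-x,Y-y)<.05);print(n,m.sum(),W[m].mean(0))
c=snap('wrist','w3')
E
```

```text
time: 10.25
tool_pos: [0.6067, 0.2863, 0.1103]
eef_rot: [-0.004, 0.041, 0.999, -0.002]
wrist_force: [-1.5, -2.0, -1.6]
opening: 0.0858
gripper_force: 0.0
[0.60668191 0.28490461 0.11046216]
j2 0 [nan nan nan]
j3 302 [ 0.61948369 -0.25069768  0.06110914]
j4 314 [ 0.54808042 -0.3916547   0.06101025]<stdin>:5: RuntimeWarning: Mean of empty slice.
  ret = um.true_divide(
```

View pics/w3.png

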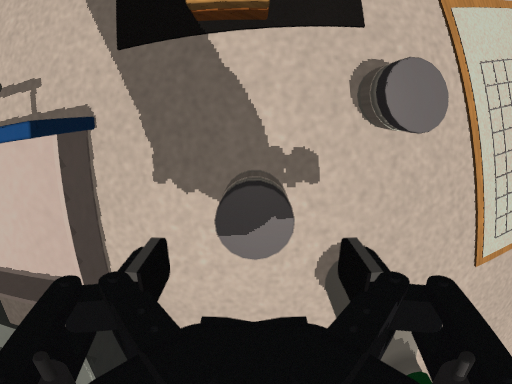

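Jar 1 is centred between the fingers at (255,215), and jar 2 is visible at (412,95).

```bash
python3 -m jog '{"hand":[-1,-1,-1,-1,-1,1,1,1,1,1,1,1],"travel":[[0.008,0,-0.08],[0.008,0,-0.15],[0.008,0,-0.218],[0.008,0,-0.218],[0.008,0,-0.218],[0.008,0,-0.218],[0.008,0,-0.218],[0.008,0,-0.218],[0.008,0,-0.218],[0.008,0,-0.218],[0.008,0,-0.218],[0.008,0,-0.218]],"dr":[[0,0,0],[0,0,0],[0,0,0],[0,0,0],[0,0,0],[0,0,0],[0,0,0],[0,0,0],[0,0,0],[0,0,0],[0,0,0],[0,0,0]]}'
python3 -m jog '{"hand":[1,1,1,1,1,1,1,1],"travel":[[0,0,0.1],[0,0,0.2],[0,0,0.3],[0,0,0.3],[0,0,0.3],[0,0,0.3],[0,0,0.3],[0,0,0.3]],"dr":[[0,0,0],[0,0,0],[0,0,0],[0,0,0],[0,0,0],[0,0,0],[0,0,0],[0,0,0]]}'
cat > wt.py <<'E'
from h import *
f=[]
for i in range(5): c=arm.capture('top');f.append(arm.get_obs()['wrist_force'])
o=arm.get_obs();print(np.mean(f,0).round(2),np.std(f,0).round(2),o['tool_pos'].round(4),o['opening'],o['time'])
W=cloud(c);X,Y,Z=W[...,0],W[...,1],W[...,2]
m=((Z>.056)&(Z<.066)&(X>.4)&(X<.68)&(abs(Y)>.14)&(abs(Y)<.5)).astype(np.uint8)
n,l,s,ce=cv2.connectedComponentsWithStats(m)
for i in range(1,n):
    if s[i,4]>60: print('blob',W[l==i].mean(0).round(4),s[i,4])
E
python3 wt.py
```

```text
time: 11.55
tool_pos: [0.6143, 0.2865, 0.0322]
eef_rot: [0.002, 0.042, 0.999, 0.001]
wrist_force: [0.3, -1.0, 6.2]
opening: 0.0547
gripper_force: 64.5
time: 12.35
tool_pos: [0.6116, 0.2859, 0.1475]
eef_rot: [-0.001, 0.042, 0.999, -0.001]
wrist_force: [-0.4, -0.2, -2.9]
opening: 0.0544
gripper_force: 64.8
[ 0.3   0.12 -3.13] [0.39 0.78 0.29] [0.6124 0.2862 0.149 ] 0.054656082428460685 12.6
blob [ 0.62   -0.2509  0.0611] 277
blob [ 0.5482 -0.392   0.0614] 290
```

Jar 1 is full (3.1 N), so it goes into the front-left of the drawer.

```bash
python3 -m jog '{"hand":[1,1,1,1,1,1,1,1,1,1,1,1],"travel":[[-0.02,-0.12,0],[-0.04,-0.24,0],[-0.06,-0.36,0],[-0.08,-0.45,0],[-0.098,-0.517,0],[-0.098,-0.517,0],[-0.098,-0.517,0],[-0.098,-0.517,-0.1],[-0.098,-0.517,-0.18],[-0.098,-0.517,-0.24],[-0.098,-0.517,-0.262],[-0.098,-0.517,-0.262]],"dr":[[0,0,0],[0,0,0],[0,0,0],[0,0,0],[0,0,0],[0,0,0],[0,0,0],[0,0,0],[0,0,0],[0,0,0],[0,0,0],[0,0,0]]}'
```

```text
time: 13.8
tool_pos: [0.5745, 0.0809, 0.0451]
eef_rot: [0.001, 0.041, 0.999, 0.0]
wrist_force: [0.2, 0.7, -3.6]
opening: 0.0547
gripper_force: 65.2
```

```bash
python3 -m jog '{"hand":[1,1,-0.6,-0.6,-0.6,-0.6,-0.6,-0.6,-0.6,-1,-1],"travel":[[0,0,-0.008],[0,0,-0.008],[0,0,-0.008],[0,0,-0.008],[0,0,-0.008],[0,0,0.05],[0,0,0.15],[0,0,0.25],[0,0,0.33],[-0.05,0.2,0.33],[-0.1,0.4,0.33]],"dr":[[0,0,0],[0,0,0],[0,0,0],[0,0,0],[0,0,0],[0,0,0],[0,0,0],[0,0,0],[0,0,0],[0,0,0],[0,0,0]]}'; python3 - <<'E'
from h import *
c=snap('top','t3');W=cloud(c);X,Y,Z=W[...,0],W[...,1],W[...,2]
m=((Z>.056)&(Z<.085)&(X>.4)&(X<.68)&(abs(Y)<.5)).astype(np.uint8)
n,l,s,ce=cv2.connectedComponentsWithStats(m)
for i in range(1,n):
    if s[i,4]>60: print('blob',W[l==i].mean(0).round(4),s[i,4])
c=snap('wrist','w4');print(arm.get_obs()['tool_pos'])
E
```

```text
time: 14.9
tool_pos: [0.5501, 0.1761, 0.1784]
eef_rot: [0.002, 0.044, 0.999, 0.001]
wrist_force: [1.8, 0.1, -0.3]
opening: 0.0854
gripper_force: 0.0
blob [ 0.6196 -0.2509  0.0613] 289
blob [0.5721 0.0825 0.0735] 308
blob [ 0.5484 -0.3926  0.0612] 294
blob [0.5257 0.4088 0.0619] 305
blob [0.4862 0.0314 0.072 ] 209
[0.5460321  0.18618271 0.17654387]
```

View pics/w4.png

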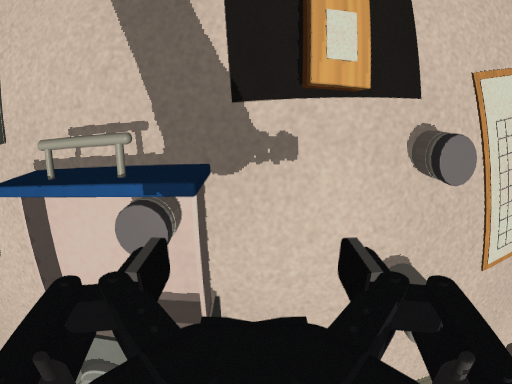

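Jar 1 stands upright in the drawer at (145,225). Jar 2 stands at (445,157), measured at (0.526, 0.409).

```bash
python3 -m jog '{"hand":[-1,-1,-1,-1,-1,-1,-1,-1,-1],"travel":[[-0.048,0.555,0],[-0.048,0.555,0],[-0.048,0.555,0],[-0.048,0.555,0],[-0.048,0.555,0],[-0.048,0.555,0],[-0.048,0.555,-0.1],[-0.048,0.555,-0.19],[-0.048,0.555,-0.19]],"dr":[[0,0,0],[0,0,0],[0,0,0],[0,0,0],[0,0,0],[0,0,0],[0,0,0],[0,0,0],[0,0,0]]}'
python3 -c "
from h import *
for i in range(2): arm.capture('top');print(arm.get_obs()['tool_pos'])"
```

```text
time: 15.9
tool_pos: [0.5269, 0.3943, 0.0945]
eef_rot: [-0.004, 0.042, 0.999, -0.004]
wrist_force: [-0.7, -0.6, -0.2]
opening: 0.0853
gripper_force: 0.0
[0.52855569 0.39572653 0.0978982 ]
[0.53008927 0.39716211 0.10058516]
```

```bash
python3 -m jog '{"hand":[-1,-1,-1,-1,-1,-1],"travel":[[-0.008,0.031,0],[-0.008,0.031,-0.05],[-0.008,0.031,-0.12],[-0.008,0.031,-0.183],[-0.008,0.031,-0.183],[-0.008,0.031,-0.183]],"dr":[[0,0,0],[0,0,0],[0,0,0],[0,0,0],[0,0,0],[0,0,0]]}'
python3 -m jog '{"hand":[1,1,1,1,1,1,1,1],"travel":[[0,0,0],[0,0,0],[0,0,0],[0,0,0],[0,0,0],[0,0,0],[0,0,0],[0,0,0]],"dr":[[0,0,0],[0,0,0],[0,0,0],[0,0,0],[0,0,0],[0,0,0],[0,0,0],[0,0,0]]}'
python3 -m jog '{"hand":[1,1,1,1,1,1,1,1],"travel":[[0,0,0.1],[0,0,0.2],[0,0,0.3],[0,0,0.3],[0,0,0.3],[0,0,0.3],[0,0,0.3],[0,0,0.3]],"dr":[[0,0,0],[0,0,0],[0,0,0],[0,0,0],[0,0,0],[0,0,0],[0,0,0],[0,0,0]]}'
python3 wt.py
```

```text
time: 16.6
tool_pos: [0.5273, 0.4122, 0.0292]
eef_rot: [0.001, 0.041, 0.999, 0.001]
wrist_force: [0.7, -0.2, 0.6]
opening: 0.0855
gripper_force: 0.0
time: 17.4
tool_pos: [0.5282, 0.4115, 0.03]
eef_rot: [0.002, 0.042, 0.999, 0.001]
wrist_force: [-0.4, -1.2, 6.6]
opening: 0.0546
gripper_force: 64.2
time: 18.2
tool_pos: [0.5259, 0.4102, 0.1455]
eef_rot: [-0.001, 0.042, 0.999, -0.001]
wrist_force: [-0.1, 0.6, -2.5]
opening: 0.0546
gripper_force: 64.6
[-0.08  0.16 -2.64] [0.26 0.42 0.55] [0.5266 0.4108 0.147 ] 0.05461967481017685 18.45
blob [ 0.62   -0.251   0.0615] 282
blob [ 0.5483 -0.3925  0.0614] 290
```

Jar 2 is also full (2.6 N).

```bash
python3 -m jog '{"hand":[1,1,1,1,1,1,1,1],"travel":[[0.01,-0.1,0],[0.02,-0.2,0],[0.03,-0.32,0],[0.04,-0.44,0],[0.05,-0.56,0],[0.06,-0.68,0],[0.07,-0.75,0],[0.07,-0.75,0]],"dr":[[0,0,0],[0,0,0],[0,0,0],[0,0,0],[0,0,0],[0,0,0],[0,0,0],[0,0,0]]}'
python3 -m jog '{"hand":[1,1,1,1,1,1,1,1,1,1],"travel":[[0.02,-0.1,0],[0.026,-0.25,0],[0.026,-0.353,0],[0.026,-0.353,0],[0.026,-0.353,0],[0.026,-0.353,-0.1],[0.026,-0.353,-0.18],[0.026,-0.353,-0.24],[0.026,-0.353,-0.263],[0.026,-0.353,-0.263]],"dr":[[0,0,0],[0,0,0],[0,0,0],[0,0,0],[0,0,0],[0,0,0],[0,0,0],[0,0,0],[0,0,0],[0,0,0]]}'
```

```text
time: 19.25
tool_pos: [0.5557, 0.1038, 0.1479]
eef_rot: [0.001, 0.046, 0.999, -0.001]
wrist_force: [-0.1, -0.4, -2.7]
opening: 0.0548
gripper_force: 64.9
time: 20.25
tool_pos: [0.5664, -0.028, 0.0428]
eef_rot: [0.001, 0.04, 0.999, 0.001]
wrist_force: [0.0, 0.8, -2.5]
opening: 0.0544
gripper_force: 65.1
```

```bash
python3 -m jog '{"hand":[1,-0.6,-0.6,-0.6,-0.6,-0.6,-0.6,-0.6],"travel":[[0,0,-0.006],[0,0,-0.006],[0,0,-0.006],[0,0,-0.006],[0,0,0.05],[0,0,0.15],[0,0,0.25],[0,0,0.33]],"dr":[[0,0,0],[0,0,0],[0,0,0],[0,0,0],[0,0,0],[0,0,0],[0,0,0],[0,0,0]]}'
python3 -m jog '{"hand":[-1,-1,-1,-1,-1,-1,-1,-1,-1,-1],"travel":[[0.135,-0.552,0],[0.135,-0.552,0],[0.135,-0.552,0],[0.135,-0.552,0],[0.135,-0.552,0],[0.135,-0.552,0],[0.135,-0.552,-0.1],[0.135,-0.552,-0.18],[0.135,-0.552,-0.18],[0.135,-0.552,-0.18]],"dr":[[0,0,0],[0,0,0],[0,0,0],[0,0,0],[0,0,0],[0,0,0],[0,0,0],[0,0,0],[0,0,0],[0,0,0]]}'
python3 - <<'E'
from h import *
c=snap('wrist');c=snap('top','t4');W=cloud(c);X,Y,Z=W[...,0],W[...,1],W[...,2];print(arm.get_obs()['tool_pos'])
m=((Z>.056)&(Z<.085)&(X>.4)&(X<.68)&(abs(Y)<.5)).astype(np.uint8)
n,l,s,ce=cv2.connectedComponentsWithStats(m)
for i in range(1,n):
    if s[i,4]>60: print('blob',W[l==i].mean(0).round(4),s[i,4])
c=snap('wrist','w5');print(arm.get_obs()['tool_pos'])
E
```

```text
time: 21.05
tool_pos: [0.5654, -0.0304, 0.1765]
eef_rot: [0.001, 0.042, 0.999, 0.0]
wrist_force: [-0.5, 0.3, 0.7]
opening: 0.0682
gripper_force: 0.0
time: 22.05
tool_pos: [0.6191, -0.25, 0.1023]
eef_rot: [-0.0, 0.041, 0.999, 0.0]
wrist_force: [-0.5, 0.4, 0.2]
opening: 0.0855
gripper_force: 0.0
[ 0.62038983 -0.25120904  0.10449568]
blob [ 0.6073 -0.2468  0.0614] 124
blob [0.5772 0.0822 0.0737] 303
blob [ 0.5655 -0.0265  0.0736] 304
blob [ 0.5433 -0.4054  0.0613] 130
blob [0.4935 0.0295 0.0718] 223
[ 0.62049487 -0.25142192  0.10470817]
```

View pics/w5.png

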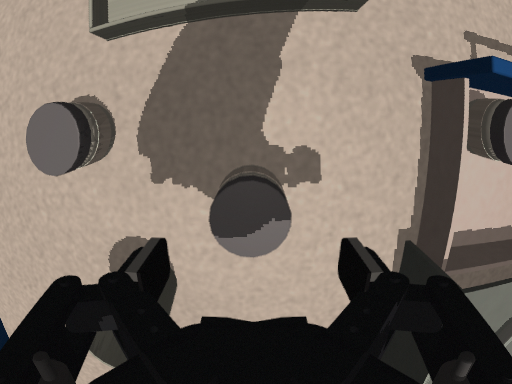

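Jar 3 is centred between the fingers at (250,215). The drawer has slipped in about 6 mm and is still open, with both jars in it upright.

```bash
python3 -m jog '{"hand":[-1,-1,-1,-1,-1,1,1,1,1,1,1,1],"travel":[[0,0,-0.08],[0,0,-0.15],[0,0,-0.19],[0,0,-0.19],[0,0,-0.19],[0,0,-0.19],[0,0,-0.19],[0,0,-0.19],[0,0,-0.19],[0,0,-0.19],[0,0,-0.19],[0,0,-0.19]],"dr":[[0,0,0],[0,0,0],[0,0,0],[0,0,0],[0,0,0],[0,0,0],[0,0,0],[0,0,0],[0,0,0],[0,0,0],[0,0,0],[0,0,0]]}'
python3 -m jog '{"hand":[1,1,1,1,1,1,1,1],"travel":[[0,0,0.1],[0,0,0.2],[0,0,0.3],[0,0,0.3],[0,0,0.3],[0,0,0.3],[0,0,0.3],[0,0,0.3]],"dr":[[0,0,0],[0,0,0],[0,0,0],[0,0,0],[0,0,0],[0,0,0],[0,0,0],[0,0,0]]}'
python3 wt.py
```

```text
time: 23.4
tool_pos: [0.6204, -0.2518, 0.0281]
eef_rot: [0.002, 0.042, 0.999, -0.0]
wrist_force: [0.1, -0.1, 5.9]
opening: 0.0548
gripper_force: 63.6
time: 24.2
tool_pos: [0.6183, -0.2508, 0.1445]
eef_rot: [-0.001, 0.042, 0.999, 0.0]
wrist_force: [-0.2, 0.9, -1.8]
opening: 0.0543
gripper_force: 63.5
[ 0.21  0.51 -0.56] [0.32 0.22 0.36] [ 0.6189 -0.2511  0.1458] 0.054767496167674505 24.45
```

Jar 3 is empty (0.6 N), so it goes in the tray.

```bash
python3 -m jog '{"hand":[1,1,1,1,1,1,1,1,1,1,1,1],"travel":[[-0.12,0.03,0],[-0.24,0.06,0],[-0.36,0.09,0],[-0.48,0.09,0],[-0.547,0.09,0],[-0.547,0.09,0],[-0.547,0.09,-0.08],[-0.547,0.09,-0.16],[-0.547,0.09,-0.23],[-0.547,0.09,-0.281],[-0.547,0.09,-0.281],[-0.547,0.09,-0.281]],"dr":[[0,0,0],[0,0,0],[0,0,0],[0,0,0],[0,0,0],[0,0,0],[0,0,0],[0,0,0],[0,0,0],[0,0,0],[0,0,0],[0,0,0]]}'
```

```text
time: 25.65
tool_pos: [0.4008, -0.2155, 0.0338]
eef_rot: [-0.0, 0.042, 0.999, -0.0]
wrist_force: [0.4, 0.4, -1.1]
opening: 0.0549
gripper_force: 67.6
```

Release, lift, then move over jar 4 at (0.5483, -0.3925).

```bash
python3 -m jog '{"hand":[1,-0.6,-0.6,-0.6,-0.6,-0.6,-0.6,-0.6],"travel":[[0,0,-0.004],[0,0,-0.004],[0,0,-0.004],[0,0,-0.004],[0,0,0.05],[0,0,0.15],[0,0,0.25],[0,0,0.3]],"dr":[[0,0,0],[0,0,0],[0,0,0],[0,0,0],[0,0,0],[0,0,0],[0,0,0],[0,0,0]]}'
python3 -m jog '{"hand":[-1,-1,-1,-1,-1,-1,-1,-1,-1,-1],"travel":[[0.37,-0.442,0],[0.37,-0.442,0],[0.37,-0.442,0],[0.37,-0.442,0],[0.37,-0.442,0],[0.37,-0.442,0],[0.37,-0.442,-0.08],[0.37,-0.442,-0.12],[0.37,-0.442,-0.12],[0.37,-0.442,-0.12]],"dr":[[0,0,0],[0,0,0],[0,0,0],[0,0,0],[0,0,0],[0,0,0],[0,0,0],[0,0,0],[0,0,0],[0,0,0]]}'
python3 - <<'E'
from h import *
c=snap('wrist');c=snap('top');print(arm.get_obs()['tool_pos'])
c=snap('wrist','w6');print(arm.get_obs()['tool_pos'])
E
```

```text
time: 26.45
tool_pos: [0.4017, -0.216, 0.1574]
eef_rot: [0.003, 0.042, 0.999, -0.0]
wrist_force: [0.5, 0.0, 0.4]
opening: 0.0681
gripper_force: 0.0
time: 27.45
tool_pos: [0.5481, -0.3913, 0.1062]
eef_rot: [0.0, 0.041, 0.999, 0.0]
wrist_force: [-0.3, -0.4, 0.7]
opening: 0.0852
gripper_force: 0.0
[ 0.54884139 -0.39212001  0.10740457]
[ 0.54889801 -0.39221623  0.10746408]
```

View pics/w6.png

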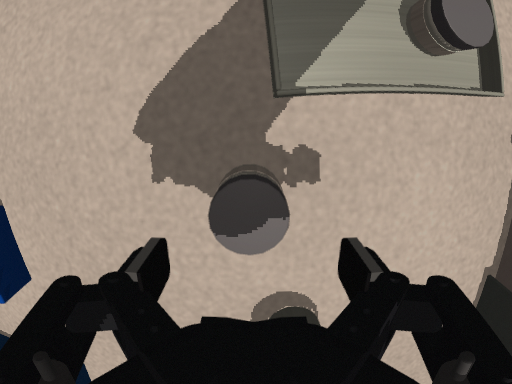

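Jar 3 stands in the tray at (460,20). Jar 4 is centred at (250,212), and the beaker is well behind the gripper.

```bash
python3 -m jog '{"hand":[-1,-1,-1,-1,-1,1,1,1,1,1,1,1],"travel":[[0,0,-0.08],[0,0,-0.15],[0,0,-0.197],[0,0,-0.197],[0,0,-0.197],[0,0,-0.197],[0,0,-0.197],[0,0,-0.197],[0,0,-0.197],[0,0,-0.197],[0,0,-0.197],[0,0,-0.197]],"dr":[[0,0,0],[0,0,0],[0,0,0],[0,0,0],[0,0,0],[0,0,0],[0,0,0],[0,0,0],[0,0,0],[0,0,0],[0,0,0],[0,0,0]]}'
python3 -m jog '{"hand":[1,1,1,1,1,1,1,1],"travel":[[0,0,0.1],[0,0,0.2],[0,0,0.3],[0,0,0.3],[0,0,0.3],[0,0,0.3],[0,0,0.3],[0,0,0.3]],"dr":[[0,0,0],[0,0,0],[0,0,0],[0,0,0],[0,0,0],[0,0,0],[0,0,0],[0,0,0]]}'
python3 wt.py
```

```text
time: 28.8
tool_pos: [0.5494, -0.393, 0.029]
eef_rot: [0.002, 0.042, 0.999, -0.001]
wrist_force: [-0.3, 1.0, 5.9]
opening: 0.0547
gripper_force: 63.7
time: 29.6
tool_pos: [0.5476, -0.3914, 0.1454]
eef_rot: [-0.001, 0.042, 0.999, 0.001]
wrist_force: [0.2, 0.3, -0.2]
opening: 0.0548
gripper_force: 63.6
[ 0.01  0.09 -0.46] [0.32 0.3  0.26] [ 0.5481 -0.3919  0.1466] 0.0544426322466044 29.85
blob [ 0.4137 -0.2144  0.064 ] 98
```

Jar 4 is also empty (0.5 N), so it goes in the tray at (0.40, -0.309).

```bash
python3 -m jog '{"hand":[1,1,1,1,1,1,1,1,1,1,1,1],"travel":[[-0.1,0.055,0],[-0.2,0.11,0],[-0.3,0.165,0],[-0.37,0.207,0],[-0.37,0.207,0],[-0.37,0.207,0],[-0.37,0.207,-0.08],[-0.37,0.207,-0.16],[-0.37,0.207,-0.23],[-0.37,0.207,-0.281],[-0.37,0.207,-0.281],[-0.37,0.207,-0.284]],"dr":[[0,0,0],[0,0,0],[0,0,0],[0,0,0],[0,0,0],[0,0,0],[0,0,0],[0,0,0],[0,0,0],[0,0,0],[0,0,0],[0,0,0]]}'
python3 -m jog '{"hand":[1,-0.6,-0.6,-0.6,-0.6,-0.6,-0.6,-0.6],"travel":[[0,0,0],[0,0,0],[0,0,0],[0,0,0],[0,0,0.05],[0,0,0.15],[0,0,0.25],[0,0,0.3]],"dr":[[0,0,0],[0,0,0],[0,0,0],[0,0,0],[0,0,0],[0,0,0],[0,0,0],[0,0,0]]}'
python3 -c "
from h import *
arm.capture('top');print(arm.get_obs()['tool_pos'])"
```

```text
time: 31.05
tool_pos: [0.401, -0.3102, 0.0335]
eef_rot: [-0.0, 0.042, 0.999, -0.001]
wrist_force: [-1.1, -0.8, -1.0]
opening: 0.0547
gripper_force: 68.5
time: 31.85
tool_pos: [0.4015, -0.3103, 0.157]
eef_rot: [0.002, 0.042, 0.999, -0.001]
wrist_force: [0.2, -0.9, 0.3]
opening: 0.0684
gripper_force: 0.0
[ 0.40275108 -0.3110306   0.15909835]
```

```bash
python3 -m jog '{"hand":[1,1,1,1,1,1,1,1,1,1,1,1],"travel":[[0.1,0.05,0],[0.1,0.15,0],[0.1,0.862,0],[0.1,0.862,0],[0.1,0.862,0],[0.1,0.862,0],[0.1,0.862,0],[0.1,0.862,0],[0.1,0.862,0],[0.1,0.862,0],[0.1,0.862,0],[0.1,0.862,0]],"dr":[[0,0,0],[0,0,0],[0,0,0],[0,0,0],[0,0,0],[0,0,0],[0,0,0],[0,0,0],[0,0,0],[0,0,0],[0,0,0],[0,0,0]]}'
python3 - <<'E'
from h import *
c=snap('wrist');c=snap('top');W=cloud(c);C=c['color'].astype(int);print(arm.get_obs()['tool_pos'])
X,Y,Z=W[...,0],W[...,1],W[...,2]
m=((Z>.056)&(Z<.085)&(X>.3)&(X<.68)&(abs(Y)<.5)).astype(np.uint8)
n,l,s,ce=cv2.connectedComponentsWithStats(m)
for i in range(1,n):
    if s[i,4]>40: print('blob',W[l==i].mean(0).round(4),s[i,4])
m=(Z>.08)&(Z<.1)&(X>.45)&(X<.6)&(abs(Y)<.2)&(C[...,0]>C[...,2]*1.6)
print('panel',W[m].mean(0))
c=snap('wrist','w7')
E
```

```text
time: 33.1
tool_pos: [0.4403, 0.0341, 0.1533]
eef_rot: [-0.0, 0.043, 0.999, 0.0]
wrist_force: [-0.8, -0.2, -0.3]
opening: -0.0002
gripper_force: 0.0
[0.44032775 0.03450948 0.15335428]
blob [0.5772 0.0822 0.0736] 302
blob [ 0.5655 -0.0264  0.0734] 303
blob [0.5021 0.0693 0.0716] 66
blob [ 0.4019 -0.2134  0.0655] 319
blob [ 0.401  -0.3067  0.0651] 319
panel [0.52624484 0.02564674 0.09569632]
```

View pics/w7.png

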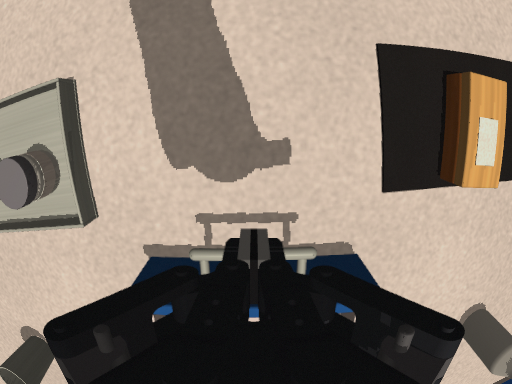

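The shut fingers hang in front of the bar (row 253). All four jars stand in place and the box is on the mat. Next I lower the fingers and push.

```bash
python3 -m jog '{"hand":[1,1,1,1,1,1,1,1,1,1,1,1],"travel":[[0,0,-0.1],[0,0,-0.2],[0,0,-0.233],[0,0,-0.233],[0.02,0,-0.233],[0.04,-0.002,-0.233],[0.06,-0.004,-0.233],[0.08,-0.006,-0.233],[0.1,-0.007,-0.233],[0.125,-0.008,-0.233],[0.15,-0.01,-0.233],[0.175,-0.012,-0.233]],"dr":[[0,0,0],[0,0,0],[0,0,0],[0,0,0],[0,0,0],[0,0,0],[0,0,0],[0,0,0],[0,0,0],[0,0,0],[0,0,0],[0,0,0]]}'
python3 -m jog '{"hand":[1,1,1,1,1,1,1,1,1,1,1,1],"travel":[[0.025,-0.002,0],[0.05,-0.004,0],[0.075,-0.005,0],[0.1,-0.007,0],[0.125,-0.009,0],[0.15,-0.01,0],[0.175,-0.012,0],[0.2,-0.014,0],[0.22,-0.015,0],[0.24,-0.016,0],[0.255,-0.017,0],[0.265,-0.018,0]],"dr":[[0,0,0],[0,0,0],[0,0,0],[0,0,0],[0,0,0],[0,0,0],[0,0,0],[0,0,0],[0,0,0],[0,0,0],[0,0,0],[0,0,0]]}'
```

```text
time: 34.45
tool_pos: [0.5111, 0.0309, 0.0601]
eef_rot: [-0.0, 0.042, 0.999, 0.0]
wrist_force: [-2.0, 0.4, 2.1]
opening: 0.0001
gripper_force: 1.1
time: 35.65
tool_pos: [0.6168, 0.0235, 0.0601]
eef_rot: [0.0, 0.042, 0.999, -0.0]
wrist_force: [-2.0, -0.3, 0.7]
opening: 0.0002
gripper_force: 0.9
```

Nearly shut, so I continue in small steps until the force rises.

```bash
python3 -m jog '{"hand":[1,1,1,1],"travel":[[0.01,0,0],[0.02,0,0],[0.025,0,0],[0.025,0,0]],"dr":[[0,0,0],[0,0,0],[0,0,0],[0,0,0]]}'
python3 -m jog '{"hand":[1,1,1],"travel":[[0.01,0,0],[0.015,0,0],[0.015,0,0]],"dr":[[0,0,0],[0,0,0],[0,0,0]]}'
```

```text
time: 36.05
tool_pos: [0.6268, 0.0236, 0.0602]
eef_rot: [0.0, 0.042, 0.999, 0.0]
wrist_force: [0.0, 0.1, -1.1]
opening: 0.0
gripper_force: 0.0
time: 36.35
tool_pos: [0.6277, 0.0238, 0.0597]
eef_rot: [-0.005, 0.042, 0.999, 0.0]
wrist_force: [-12.6, -0.2, 9.9]
opening: -0.0
gripper_force: 6.7
```

Hard stop reached: 12.6 N with no further travel. I back off, lift away and check.

```bash
python3 -m jog '{"hand":[1,1,1,1,1,1,1,1,1,1],"travel":[[-0.05,0,0],[-0.12,0,0],[-0.12,0,0.1],[-0.12,0,0.25],[-0.2,0,0.35],[-0.3,0,0.4],[-0.4,0,0.4],[-0.4,0,0.4],[-0.4,0,0.4],[-0.4,0,0.4]],"dr":[[0,0,0],[0,0,0],[0,0,0],[0,0,0],[0,0,0],[0,0,0],[0,0,0],[0,0,0],[0,0,0],[0,0,0]]}'
python3 - <<'E'
from h import *
c=snap('top','t5');W=cloud(c);C=c['color'].astype(int)
X,Y,Z=W[...,0],W[...,1],W[...,2]
m=((Z>.04)&(Z<.085)&(X>.3)&(X<.66)&(abs(Y)<.5)).astype(np.uint8)
n,l,s,ce=cv2.connectedComponentsWithStats(m)
for i in range(1,n):
    if s[i,4]>40: print('blob',W[l==i].mean(0).round(4),s[i,4])
m=(Z>.08)&(Z<.099)&(X>.6)&(abs(Y)<.2)&(C[...,0]>C[...,2]*2)
print('panel',cv2.minAreaRect((W[m][:,:2]*1000).astype(np.float32)))
E
```

```text
time: 37.35
tool_pos: [0.4732, 0.0239, 0.2204]
eef_rot: [0.001, 0.042, 0.999, 0.0]
wrist_force: [0.0, 0.5, 0.3]
opening: -0.0001
gripper_force: 0.0
blob [0.6423 0.0204 0.0719] 169
blob [0.3924 0.2844 0.0491] 924
blob [ 0.4023 -0.2127  0.0647] 335
blob [ 0.4012 -0.3052  0.0641] 342
panel ((681.495849609375, 16.467071533203125), (230.91180419921875, 13.231133460998535), 86.22008514404297)
```

View pics/t5.png

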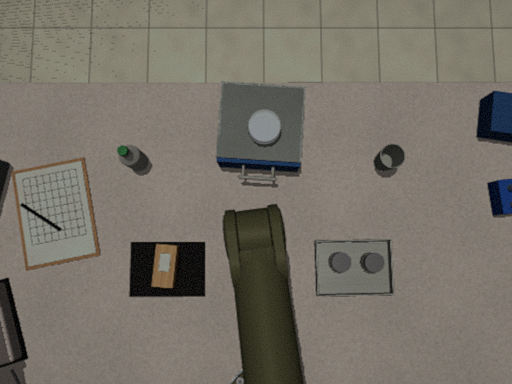

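The drawer is shut with the panel at its original position. The box lies on the mat, both empty jars stand in the tray, and the bystanders have not moved.

```bash
python3 -c "
from bench import arm
print(arm.close_job())"
```

```text
the job is handed in; nothing more can be done
None
```

The job is handed in at about 37 s of robot time: the one slide box is flat on the mat, the two full jars are in the shut drawer, the two empty jars are in the tray, and the beaker, wash bottle and dishes look unmoved; the hand-in returned no verdict, and the jars were last seen upright just before the drawer was pushed shut.

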